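Find the glaze jar lid that rocks and press it home

ROBOT

A 6-joint arm with a two-finger parallel gripper is mounted at the origin on the work surface. World frame = base frame: x ahead of the robot, y to its left, z up, the work surface at z = 0. Lengths are in m, angles in rad, forces in N, time in s.
With the tool pointing down it reaches from about 0.35 to 0.975 m from the base axis. Payload 4.9 kg.
Tool frame: the origin (TCP) lies midway between the tips of the shut fingers; the grasp point (between the pads) lies 19 mm behind it; z points along the fingers, y is the direction in which the jaws open and shut (so a half turn about z gives the same grasp; the last joint's range is limited). The gripper opens to 85 mm and grips with 20 to 120 N. Pads are 22 mm wide; open, the fingers measure 114 mm over their backs; the gripper's body (76 mm by 85 mm) begins 54 mm behind the grasp point. The pads swing forward as they close: fully open they stand 13 mm farther back than shut.
Start: joints at [-1.401, 0.053, 1.613, -0, 1.476, -0.119], TCP at [0.178, -0.599, 0.231] pointing down, gripper open.
Joint ranges: [-3.01, 3.01], [-1.01, 2.22], [0.06, 2.58], [-1.02, 4.17], [0.09, 2.62], [-3.14, 3.14]. Speed limits (rad/s): [2.57, 2.57, 3.14, 3.14, 3.14, 3.14].

INTERFACE

Orientations are given as a rotation vector (axis times angle).
In Python, from station import ctrl gives the robot as it stands.
- The arm moves only by the tool play_rows, never from a script. Its argument "motion" is a list that holds one entry, the list of rows, each a list of 7 numbers: the closure, from -1 (fully open) to 1 (shut), then the shift along the tool's x, y, z in cm, then the turn, a rotation vector about the tool's x, y, z in degrees. A call has 1 to 20 rows; each row is the pose to reach, as a shift and turn from the pose measured when the call began, along the tool's axes at that moment; what a row does not reach only later rows make up. A row lasts 1/8 s, in which the tool goes at most 62.5 mm and 10.7 degrees, less where a joint would pass 70% of its speed; a pose out of reach is approached as far as the arm can. A call with a gripper value outside its range is refused whole. The fingers move at their own pace and stop on an object; "newtons" is the grip in N (left out, the last holds). Time passes only in rows, so rows that repeat a pose let the fingers close. It gives the time, the measured TCP pose, the force and the opening at its end, in the units of the state.
- ctrl.get_obs(): the state, without advancing time (a new reading comes with each control period).
- ctrl.get_image(name): name is "side" or "top"; returns a dict with "color" (420x560x3 uint8, red, green, blue), "mtx" (3x3 intrinsics, pixels), "D" ([k1, k2, p1, p2, k3] as OpenCV has them; the pictures are not rectified), "T" (4x4, takes a point from camera to world coordinates). Camera axes: x right, y up, looking along -z (the intrinsics and any distortion apply to the point x, -y, -z); pixel columns grow to the right and rows downward; lengths in m; the calibration is good to about 2 mm. A picture is of the moment at which its call begins. There is no depth.
- ctrl.finish_job(): hands the job in, once; it reports no verdict.
The state is a dict: "t": time; "q": joint angles; "dq": joint speeds; "effort": joint torques, N m; "tool_pos": TCP position; "tool_rot": TCP orientation; "contact_force": force on the tool from outside, world axes, zero at the start; "wrist_torque": the same for the moment, N m; "opening": finger opening in m.
Only numpy, scipy, OpenCV 4.12 (cv2) and the standard library are available. Lean on these libraries where they do the work, as an engineer would, in place of code of your own. Each camera call takes 0.05 s, during which the arm holds its last target.

TASK

One of the four glaze jars in the tray has a lid that was never pushed right down: it looks like the others but rocks when pressed. Press lightly with a fingertip near the edge of one lid after another until you find the one that tips under the finger, then push that lid down in the middle until it is fully home and sits level. Only press: do not pick up or shift any jar, leave the cup, the bottle and the mug alone, and finish with the hand clear.

Things in the scene. Friction and masses are not known exactly. Their poses are not given: they have to be found in the camera images.
- jar_a_top (a point): One of four identical loose, full glaze jars (0.45 to 0.85 kg) upright in the tray: grey tub 84 mm across, flat round red push-on lid 90 mm across, skirt 18 mm deep. Point: on the jar's axis, at the lid's top face when the lid is fully home, 92.5 mm above the jar's underside, 96.5 above the table. It belongs to the jar, so it does not tell whether this lid is the loose one. z up.
- jar_b_top (a point): One of four identical loose, full glaze jars (0.45 to 0.85 kg) upright in the tray: grey tub 84 mm across, flat round red push-on lid 90 mm across, skirt 18 mm deep. Point: on the jar's axis, at the lid's top face when the lid is fully home, 92.5 mm above the jar's underside, 96.5 above the table. It belongs to the jar, so it does not tell whether this lid is the loose one. z up.
- jar_c_top (a point): One of four identical loose, full glaze jars (0.45 to 0.85 kg) upright in the tray: grey tub 84 mm across, flat round red push-on lid 90 mm across, skirt 18 mm deep. Point: on the jar's axis, at the lid's top face when the lid is fully home, 92.5 mm above the jar's underside, 96.5 above the table. It belongs to the jar, so it does not tell whether this lid is the loose one. z up.
- jar_d_top (a point): One of four identical loose, full glaze jars (0.45 to 0.85 kg) upright in the tray: grey tub 84 mm across, flat round red push-on lid 90 mm across, skirt 18 mm deep. Point: on the jar's axis, at the lid's top face when the lid is fully home, 92.5 mm above the jar's underside, 96.5 above the table. It belongs to the jar, so it does not tell whether this lid is the loose one. z up.
- lid_gap (a joint): How far the one loose lid's middle stands above home, m: 0.004 to 0.0048 as found, about 0 when home. Which jar it is on is not told. Tight push fit: 10 N at its middle (up to 15 N within 10 mm of it) slides it down to a firm stop, where it stays. Pressed lightly 30 mm or more off the middle it only tips; over some 20 N there may start to seat it. The other three lids are home and do not give.
- lid_tip_a (a joint): How far that loose lid is tipped about the x axis of its jar, rad; about 0 as found and when home. 1 to 3 N pressed 34 mm off the lid's middle tips it until the pressed edge, 3 to 5 mm lower, meets the jar's rim: 0.10 to 0.15 rad in all, shared by the two tip joints according to the side pressed. It stays tipped when let go.
- lid_tip_b (a joint): How far that loose lid is tipped about the y axis of its jar, rad; about 0 as found and when home. 1 to 3 N pressed 34 mm off the lid's middle tips it until the pressed edge, 3 to 5 mm lower, meets the jar's rim: 0.10 to 0.15 rad in all, shared by the two tip joints according to the side pressed. It stays tipped when let go.
- tray: Grey plastic tray that the four jars stand in, two by two about 112 mm apart; 250 x 250 mm, 42 mm high, floor and walls 4 mm thick, with an outward lip 8 mm wide; it does not move. Origin: centre of its underside, on the table. Its x and y run along its sides.
- cup: Glazed beaker without handle, 74 mm across, 70 mm high, on the table beside the tray; bystander. Origin: centre of its underside.
- glaze_bottle: Tall glaze jar with a white cap, 64 mm across, 105 mm high, on the table beside the tray; bystander. Origin: centre of its underside.
- mug: Small black mug, 68 mm across, 52 mm high, on the table beside the tray; bystander. Origin: centre of its underside.
Mind the look-alikes: they are no part of the job. What is shaped like the part that bears jar_d_top but pink is not meant. What is shaped like the part that bears jar_c_top but purple is not meant.

How it is judged:
By the outcome, as a careful person would: the job done as asked, in the order asked, and still so for the second after the job is handed in, with the robot touching nothing.
It also fails if it takes over 48 s, if anything falls off the work surface, if the arm or the gripper's body presses on something with over 40 N, if the wrist force passes 120 N, or if a joint passes its speed limit or range.

## Working session

There is one attempt and no reset: what is moved stays moved. The work goes in short steps, Python scripts to look and compute and a tool call to move; the robot and the scene stay as the last step left them, time stands still between calls to the robot, and variables do not carry over. Pictures are saved under pics/ and viewed, and the job is handed in when it is done.

Besides the shell and the picture viewer there is one more tool, called after "Call:" as name(argument=value, ...), one argument or row to a line, values as JSON. play_rows: Moves the arm, as the interface text tells. Its arguments: {"type":"object","properties":{"motion":{"type":"array"},"newtons":{"type":"number"}},"required":["motion"]}

```bash
mkdir -p pics; ls; python3 - <<'E'
from station import ctrl
import cv2
o=ctrl.get_obs()
for k,v in o.items(): print(k,v)
for n in ("side","top"):
    i=ctrl.get_image(n); print(n,i["mtx"],i["D"],i["T"])
    cv2.imwrite(f"pics/{n}0.png",i["color"][:,:,::-1])
E
```

```text
pics
t 0.0
q [-1.40098362e+00  5.33771969e-02  1.61427878e+00 -1.08985798e-05
  1.47600639e+00 -1.19030729e-01]
dq [-0.00049447 -0.00051828  0.00106397 -0.00066936  0.0004583  -0.00058579]
effort [ 1.11049146e-04 -3.93686914e+01 -3.70172131e+01 -5.76172351e-05
  7.33346416e-03 -1.32044084e-05]
tool_pos [ 0.17790109 -0.59850071  0.23005951]
tool_rot [-3.10683900e+00 -4.51842495e-01  9.95095383e-05]
contact_force [ 0.39454035  0.74080109 -0.50617011]
wrist_torque [ 0.01071293  0.04396384 -0.02399559]
opening 0.08537213630407955
side [[536.27407059   0.         280.54286266]
 [  0.         536.27407059 213.10984836]
 [  0.           0.           1.        ]] [-0.14426265  0.          0.          0.          0.        ] [[-0.99771016  0.05279556 -0.04227361  0.55673412]
 [-0.06310948 -0.50192879  0.86260343  1.13681996]
 [ 0.02432329  0.86329608  0.50411135  0.74790849]
 [ 0.          0.          0.          1.        ]]
top [[480.15316094   0.         290.69134667]
 [  0.         480.15316094 208.05811615]
 [  0.           0.           1.        ]] [-0.10904176  0.          0.          0.          0.        ] [[-2.75725137e-03  9.81422354e-01 -1.91839935e-01  4.09990004e-01]
 [-9.99996178e-01 -2.74557055e-03  3.26712574e-04  4.69765582e-02]
 [-2.06067053e-04  1.91840103e-01  9.81426173e-01  1.09593376e+00]
 [ 0.00000000e+00  0.00000000e+00  0.00000000e+00  1.00000000e+00]]
```

View pics/side0.png

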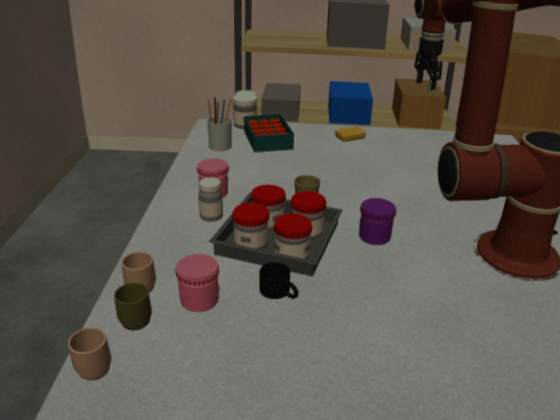

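View pics/top0.png

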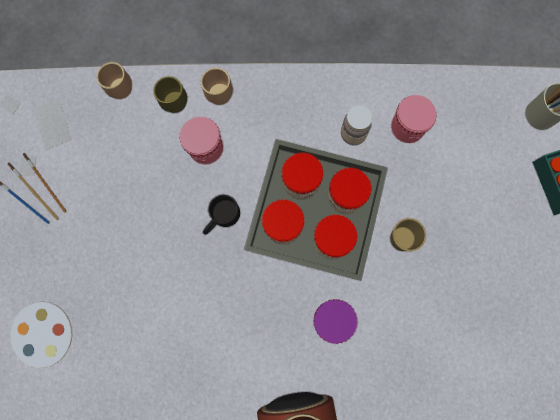

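The thing I want is one of four red lids in the grey tray, at about (302,173), (350,188), (283,221) and (336,236) in the top view. These could be mistaken for it: pink jars at (200,137) and (415,115), a purple jar at (335,321), and the red-filled box at (555,170). I'll check the choice in close crops.

```bash
cat > h.py <<'E'
import numpy as np, cv2
from station import ctrl
def ray(im,uv):
    p=cv2.undistortPoints(np.array([[uv]],float),im["mtx"],np.array(im["D"],float))[0,0]
    T=np.array(im["T"]); d=T[:3,:3]@np.array([p[0],-p[1],-1.0]); return T[:3,3],d
def onz(im,uv,z):
    c,d=ray(im,uv); return c+d*(z-c[2])/d[2]
def proj(im,P):
    T=np.array(im["T"]); q=(np.linalg.inv(T)@np.append(P,1))[:3]; q=np.array([[q[0],-q[1],-q[2]]])
    return cv2.projectPoints(q,np.zeros(3),np.zeros(3),im["mtx"],np.array(im["D"],float))[0][0,0]
def tri(ims,uvs):
    A=np.zeros((3,3));b=np.zeros(3);R=[]
    for im,uv in zip(ims,uvs):
        c,d=ray(im,uv); d=d/np.linalg.norm(d); M=np.eye(3)-np.outer(d,d); A+=M;b+=M@c;R.append((c,d))
    X=np.linalg.solve(A,b); return X,[np.linalg.norm((np.eye(3)-np.outer(d,d))@(X-c)) for c,d in R]
def crop(im,x0,y0,x1,y1,s,name):
    c=im["color"][y0:y1,x0:x1,::-1]; cv2.imwrite(f"pics/{name}.png",cv2.resize(c,None,fx=s,fy=s,interpolation=cv2.INTER_CUBIC))
E
python3 - <<'E'
from h import *
t=ctrl.get_image("top"); s=ctrl.get_image("side")
crop(t,235,135,395,285,5,"tc"); crop(s,210,175,350,270,5.7,"sc")
for n,im,roi in(("top",t,(235,135,395,285)),("side",s,(210,175,350,270))):
    x0,y0,x1,y1=roi; c=im["color"][y0:y1,x0:x1].astype(int)
    for thr in (110,150):
      m=((c[...,0]>thr)&(c[...,1]<40)&(c[...,2]<60)).astype(np.uint8)
      N,l,st,ce=cv2.connectedComponentsWithStats(m)
      for k in range(1,N):
        if st[k,4]>60: print(n,thr,st[k]+[x0,y0,0,0,0],ce[k]+[x0,y0])
E
```

```text
top 110 [ 282  153   41   40 1288] [302.17857143 172.60947205]
top 110 [ 330  168   41   41 1312] [349.97865854 187.87804878]
top 110 [ 263  200   41   42 1343] [282.8622487  220.32613552]
top 110 [ 315  215   42   42 1375] [335.40872727 235.576     ]
top 150 [ 283  153   40   39 1219] [302.13863823 172.14191961]
top 150 [ 330  168   41   39 1235] [350.32307692 187.28016194]
top 150 [ 263  200   41   41 1300] [282.72307692 219.89      ]
top 150 [ 315  215   42   41 1339] [335.52352502 235.18147872]
```

View pics/tc.png

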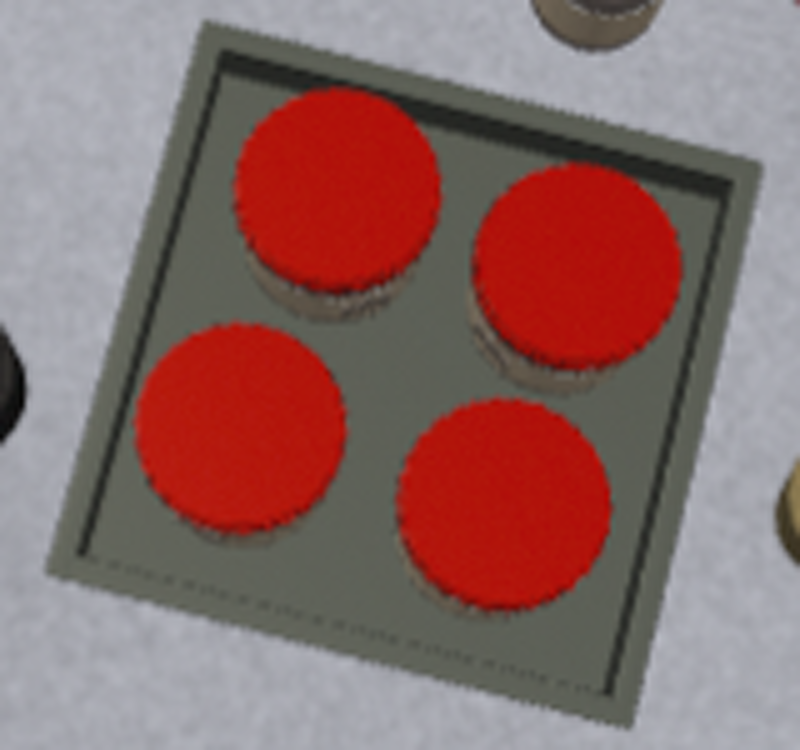

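View pics/sc.png

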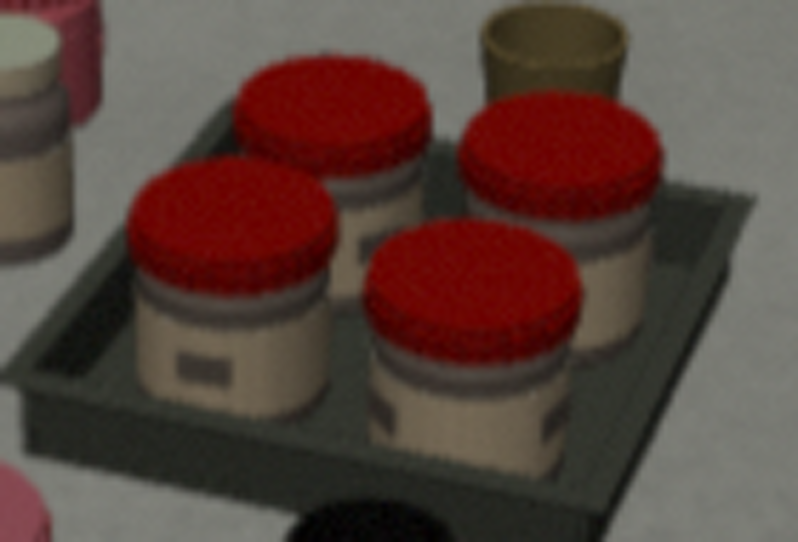

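```bash
python3 - <<'E'
from h import *
t=ctrl.get_image("top"); s=ctrl.get_image("side")
tp=dict(FL=(302.14,172.3),FR=(282.7,220),BL=(350,187.3),BR=(335.4,235.2))
sp=dict(FL=(232,208),FR=(473,288),BL=(333,107),BR=(561,150))
P={}
for k in tp:
    u=np.array(sp[k])/5.7+[210,175]
    X,e=tri([t,s],[tp[k],u]); Z=onz(t,tp[k],0.0965);Y=onz(s,u,.0965); print(k,X.round(4),np.round(e,4),Z.round(4),Y.round(4)); P[k]=X
for a,b in(("FL","FR"),("FL","BL"),("BL","BR"),("FR","BR")): d=P[b]-P[a];print(a,b,np.hypot(*d[:2]),np.degrees(np.arctan2(d[1],d[0])))
# tray lip corners z=.042
for c in((205,20),(763,163),(632,728),(45,573)): print(onz(t,np.array(c)/5+[235,135],.042).round(4))
for n,uv,z in(("cup",(409,228),.07),("bottle",(359,118),.105),("mug",(225,207),.052),("purple",(335,321),.09),("pinkN",(415,115),.09),("pinkL",(200,137),.09)): print(n,onz(t,uv,z).round(3))
E
```

```text
FL [0.6837 0.0218 0.0964] [0.0001 0.0001] [0.6837 0.0218 0.0965] [0.6837 0.022  0.0965]
FR [0.5801 0.0638 0.0891] [0.0009 0.0009] [0.5797 0.0636 0.0965] [0.579  0.0762 0.0965]
BL [ 0.6502 -0.081   0.0924] [0.0011 0.0011] [ 0.6503 -0.0806  0.0965] [ 0.6485 -0.0728  0.0965]
BR [ 0.5463 -0.0472  0.0948] [0.001 0.001] [ 0.547  -0.0471  0.0965] [ 0.5454 -0.0438  0.0965]
FL FR 0.11180495585894165 157.93391059539852
FL BL 0.10811013548647712 -108.0616826691136
BL BR 0.1093151695648475 161.96023768938582
FR BR 0.11598084335340544 -106.96647184293121
[0.7784 0.0801 0.042 ]
[ 0.7096 -0.1752  0.042 ]
[ 0.4542 -0.1073  0.042 ]
[0.523  0.1498 0.042 ]
cup [ 0.566 -0.21   0.07 ]
bottle [ 0.805 -0.104  0.105]
mug [0.617 0.193 0.052]
purple [ 0.37  -0.044  0.09 ]
pinkN [ 0.819 -0.233  0.09 ]
pinkL [0.767 0.247 0.09 ]
```

```bash
cat >> h.py <<'E'
from scipy.spatial.transform import Rotation as Ro
LID=dict(FL=(.6837,.0218),FR=(.5797,.0636),BL=(.6503,-.0806),BR=(.547,-.0471))
SG=dict(FL=-1,BL=-1,FR=1,BR=1)
TX=np.array([.958,.286])
def shift(P):
    o=ctrl.get_obs(); R=Ro.from_rotvec(o["tool_rot"]); return (R.inv().apply(np.array(P)-o["tool_pos"])*100).round(2)
def st():
    o=ctrl.get_obs(); print("t",round(o["t"],2),"pos",o["tool_pos"].round(4),"F",o["contact_force"].round(2),"op",round(o["opening"],4))
def edge(k,z): x=np.array(LID[k])+.035*SG[k]*TX; return (*x,z)
E
python3 - <<'E'
from h import *
R=Ro.from_rotvec(ctrl.get_obs()["tool_rot"]); print(R.as_matrix().round(3)); st()
print(shift(edge("BR",.15)))
E
```

```text
[[ 0.959  0.285 -0.   ]
 [ 0.285 -0.959  0.001]
 [ 0.    -0.001 -1.   ]]
t 0.3 pos [ 0.178  -0.5989  0.2309] F [ 1.4  -0.56  1.09] op 0.0854
[ 54.59 -42.38   8.12]
```

Call:
play_rows(
  motion=[
    [[1,54.6,-42.4,2,0,0,0],[1,54.6,-42.4,2,0,0,0],[1,54.6,-42.4,2,0,0,0],[1,54.6,-42.4,2,0,0,0],[1,54.6,-42.4,2,0,0,0],[1,54.6,-42.4,4,0,0,0],[1,54.6,-42.4,6,0,0,0],[1,54.6,-42.4,8,0,0,0],[1,54.6,-42.4,10,0,0,0],[1,54.6,-42.4,11.5,0,0,0],[1,54.6,-42.4,12,0,0,0],[1,54.6,-42.4,12,0,0,0],[1,54.6,-42.4,12,0,0,0],[1,54.6,-42.4,12,0,0,0],[1,54.6,-42.4,12,0,0,0],[1,54.6,-42.4,12,0,0,0]],
  ],
  newtons=20,
)

```text
t: 2.3
tool_pos: [0.5807, -0.0378, 0.1121]
tool_rot: [-3.109, -0.45, -0.002]
contact_force: [-0.1, -0.2, -0.3]
opening: 0.0003
```

```bash
python3 - <<'E'
from h import *
t=ctrl.get_image("top"); s=ctrl.get_image("side"); st()
crop(s,210,120,350,270,4,"s1"); crop(t,235,135,395,285,4,"t1")
a=cv2.imread("pics/s1.png");b=cv2.imread("pics/t1.png")[:a.shape[0]]
cv2.imwrite("pics/c1.png",cv2.resize(np.hstack([a,b[:, :]]),(800,400)))
print(proj(s,ctrl.get_obs()["tool_pos"]))
E
```

```text
t 2.4 pos [ 0.5806 -0.0375  0.1117] F [ 0.26  0.22 -0.04] op 0.0002
[294.535262   196.45745311]
```

View pics/c1.png

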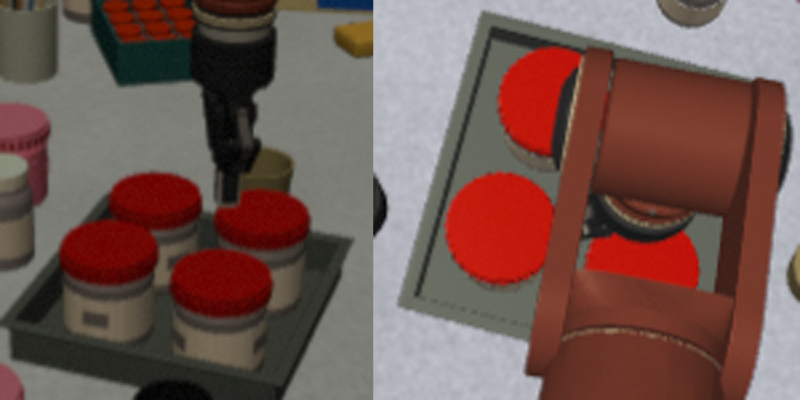

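The picture shows the shut fingertips just above the +x edge of the back-right lid. Next I'll feel for contact.

Call:
play_rows(
  motion=[
    [[1,0,0,0.5,0,0,0],[1,0,0,0.9,0,0,0],[1,0,0,1.0,0,0,0],[1,0,0,1.0,0,0,0]],
  ],
)

```text
t: 2.9
tool_pos: [0.5805, -0.0374, 0.1015]
tool_rot: [-3.109, -0.451, -0.0]
contact_force: [0.2, -0.7, -0.0]
opening: 0.0002
```

Call:
play_rows(
  motion=[
    [[1,0,0,0.1,0,0,0],[1,0,0,0.2,0,0,0]],
  ],
)

```text
t: 3.15
tool_pos: [0.5806, -0.0374, 0.0996]
tool_rot: [-3.109, -0.451, -0.001]
contact_force: [0.4, 0.5, 0.7]
opening: 0.0
```

Call:
play_rows(
  motion=[
    [[1,0,0,0.1,0,0,0],[1,0,0,0.15,0,0,0]],
  ],
)

```text
t: 3.4
tool_pos: [0.5806, -0.0373, 0.0981]
tool_rot: [-3.109, -0.451, -0.001]
contact_force: [0.6, -0.8, 0.2]
opening: -0.0001
```

Call:
play_rows(
  motion=[
    [[1,0,0,0.05,0,0,0],[1,0,0,0.1,0,0,0]],
  ],
)

```text
t: 3.65
tool_pos: [0.5807, -0.0374, 0.0974]
tool_rot: [-3.109, -0.451, -0.001]
contact_force: [-1.2, 0.5, 2.3]
opening: 0.0002
```

Call:
play_rows(
  motion=[
    [[1,0,0,0.05,0,0,0],[1,0,0,0.05,0,0,0]],
  ],
)

```text
t: 3.9
tool_pos: [0.5808, -0.0374, 0.0972]
tool_rot: [-3.109, -0.451, -0.001]
contact_force: [-1.3, 0.1, 3.5]
opening: 0.0
```

Call:
play_rows(
  motion=[
    [[1,0,0,0.08,0,0,0],[1,0,0,0.08,0,0,0]],
  ],
)

```text
t: 4.15
tool_pos: [0.5809, -0.0374, 0.0971]
tool_rot: [-3.109, -0.451, -0.001]
contact_force: [-1.5, 0.9, 5.3]
opening: 0.0001
```

Call:
play_rows(
  motion=[
    [[1,0,0,0.1,0,0,0],[1,0,0,0.1,0,0,0]],
  ],
)

```text
t: 4.4
tool_pos: [0.5811, -0.0374, 0.097]
tool_rot: [-3.109, -0.451, -0.002]
contact_force: [-3.7, 0.6, 6.8]
opening: -0.0
```

The back-right lid is rigid: contact at 0.0974, and at 7 N it gave only 0.4 mm. I'll lift and go to the front-right lid.

```bash
python3 - <<'E'
from h import *
st(); print(shift(edge("FR",.104)))
E
```

```text
t 4.4 pos [ 0.5811 -0.0374  0.097 ] F [-3.66  0.6   6.76] op -0.0
[ 6.23 -9.73 -0.69]
```

Call:
play_rows(
  motion=[
    [[1,0,0,-1.0,0,0,0],[1,0,0,-2.0,0,0,0],[1,2,-4,-2.0,0,0,0],[1,5,-8,-2.0,0,0,0],[1,6.2,-9.7,-1.5,0,0,0],[1,6.2,-9.7,-0.9,0,0,0],[1,6.2,-9.7,-0.7,0,0,0],[1,6.2,-9.7,-0.7,0,0,0]],
  ],
)

```text
t: 5.4
tool_pos: [0.6125, 0.072, 0.1035]
tool_rot: [-3.109, -0.449, 0.0]
contact_force: [0.3, -0.5, -0.4]
opening: -0.0001
```

Call:
play_rows(
  motion=[
    [[1,0,0,0.1,0,0,0],[1,0,0,0.15,0,0,0]],
  ],
)

```text
t: 5.65
tool_pos: [0.6124, 0.0714, 0.1021]
tool_rot: [-3.109, -0.447, -0.0]
contact_force: [0.0, -0.3, 0.4]
opening: 0.0
```

Call:
play_rows(
  motion=[
    [[1,0,0,0.1,0,0,0],[1,0,0,0.15,0,0,0]],
  ],
)

```text
t: 5.9
tool_pos: [0.6125, 0.0713, 0.1006]
tool_rot: [-3.11, -0.447, -0.0]
contact_force: [0.1, -0.3, -0.5]
opening: -0.0002
```

Call:
play_rows(
  motion=[
    [[1,0,0,0.1,0,0,0],[1,0,0,0.15,0,0,0]],
  ],
)

```text
t: 6.15
tool_pos: [0.6124, 0.0714, 0.099]
tool_rot: [-3.11, -0.447, -0.0]
contact_force: [-0.7, -0.3, 0.3]
opening: -0.0001
```

Call:
play_rows(
  motion=[
    [[1,0,0,0.1,0,0,0],[1,0,0,0.15,0,0,0]],
  ],
)

```text
t: 6.4
tool_pos: [0.6124, 0.0714, 0.0974]
tool_rot: [-3.109, -0.448, 0.0]
contact_force: [-0.3, -0.1, -0.8]
opening: 0.0002
```

Call:
play_rows(
  motion=[
    [[1,0,0,0.08,0,0,0],[1,0,0,0.08,0,0,0]],
  ],
)

```text
t: 6.65
tool_pos: [0.6124, 0.0714, 0.0966]
tool_rot: [-3.11, -0.448, 0.0]
contact_force: [-0.7, 1.0, 0.4]
opening: 0.0001
```

Call:
play_rows(
  motion=[
    [[1,0,0,0.08,0,0,0],[1,0,0,0.08,0,0,0]],
  ],
)

```text
t: 6.9
tool_pos: [0.6125, 0.0714, 0.0965]
tool_rot: [-3.11, -0.447, -0.0]
contact_force: [-2.2, 0.2, 4.8]
opening: 0.0001
```

Call:
play_rows(
  motion=[
    [[1,0,0,0.08,0,0,0],[1,0,0,0.08,0,0,0]],
  ],
)

```text
t: 7.15
tool_pos: [0.6127, 0.0715, 0.0966]
tool_rot: [3.109, 0.448, 0.001]
contact_force: [-1.8, -0.8, 6.1]
opening: -0.0
```

```bash
python3 - <<'E'
from h import *
st(); print(shift(edge("FL",.104)))
E
```

```text
t 7.15 pos [0.6127 0.0715 0.0966] F [-1.81 -0.85  6.13] op -0.0
[ 1.91  6.78 -0.74]
```

The front-right lid is rigid too. Next is the front-left lid.

Call:
play_rows(
  motion=[
    [[1,0,0,-1.0,0,0,0],[1,0,0,-2.0,0,0,0],[1,1,3.5,-2.0,0,0,0],[1,1.9,6.8,-1.8,0,0,0],[1,1.9,6.8,-1.2,0,0,0],[1,1.9,6.8,-0.8,0,0,0],[1,1.9,6.8,-0.8,0,0,0],[1,1.9,6.8,-0.8,0,0,0]],
  ],
)

```text
t: 8.15
tool_pos: [0.6498, 0.0123, 0.1046]
tool_rot: [-3.109, -0.449, -0.001]
contact_force: [-0.3, 0.6, 0.0]
opening: -0.0001
```

Call:
play_rows(
  motion=[
    [[1,0,0,0.1,0,0,0],[1,0,0,0.15,0,0,0]],
  ],
)

```text
t: 8.4
tool_pos: [0.6498, 0.0126, 0.1033]
tool_rot: [-3.109, -0.45, -0.001]
contact_force: [0.3, -0.4, 0.9]
opening: -0.0
```

Call:
play_rows(
  motion=[
    [[1,0,0,0.1,0,0,0],[1,0,0,0.15,0,0,0]],
  ],
)

```text
t: 8.65
tool_pos: [0.6498, 0.0126, 0.1017]
tool_rot: [-3.109, -0.45, -0.001]
contact_force: [-0.3, -0.2, 0.1]
opening: -0.0002
```

Call:
play_rows(
  motion=[
    [[1,0,0,0.08,0,0,0],[1,0,0,0.1,0,0,0]],
  ],
)

```text
t: 8.9
tool_pos: [0.6497, 0.0126, 0.1006]
tool_rot: [-3.109, -0.45, -0.001]
contact_force: [0.8, -0.0, 0.0]
opening: 0.0
```

Call:
play_rows(
  motion=[
    [[1,0,0,0.1,0,0,0],[1,0,0,0.15,0,0,0]],
  ],
)

```text
t: 9.15
tool_pos: [0.6497, 0.0125, 0.0989]
tool_rot: [-3.109, -0.45, -0.0]
contact_force: [-0.5, -0.6, 0.1]
opening: 0.0001
```

Call:
play_rows(
  motion=[
    [[1,0,0,0.08,0,0,0],[1,0,0,0.1,0,0,0]],
  ],
)

```text
t: 9.4
tool_pos: [0.6496, 0.0125, 0.0978]
tool_rot: [-3.109, -0.45, -0.0]
contact_force: [-0.5, -0.5, 0.7]
opening: 0.0002
```

Call:
play_rows(
  motion=[
    [[1,0,0,0.08,0,0,0],[1,0,0,0.08,0,0,0]],
  ],
)

```text
t: 9.65
tool_pos: [0.6496, 0.0125, 0.0969]
tool_rot: [-3.109, -0.449, 0.0]
contact_force: [-0.0, -0.9, 0.4]
opening: -0.0003
```

Call:
play_rows(
  motion=[
    [[1,0,0,0.08,0,0,0],[1,0,0,0.08,0,0,0]],
  ],
)

```text
t: 9.9
tool_pos: [0.6497, 0.0125, 0.0966]
tool_rot: [-3.109, -0.45, -0.0]
contact_force: [-0.8, 0.7, 2.0]
opening: -0.0
```

Call:
play_rows(
  motion=[
    [[1,0,0,0.08,0,0,0],[1,0,0,0.08,0,0,0]],
  ],
)

```text
t: 10.15
tool_pos: [0.6497, 0.0125, 0.0966]
tool_rot: [-3.109, -0.45, -0.0]
contact_force: [-2.0, 0.4, 4.9]
opening: -0.0004
```

Call:
play_rows(
  motion=[
    [[1,0,0,0.08,0,0,0],[1,0,0,0.08,0,0,0]],
  ],
)

```text
t: 10.4
tool_pos: [0.6497, 0.0125, 0.0966]
tool_rot: [3.109, 0.45, -0.0]
contact_force: [-3.2, -0.2, 4.9]
opening: 0.0
```

```bash
python3 - <<'E'
from h import *
st(); print(shift(edge("BL",.104)))
E
```

```text
t 10.4 pos [0.6497 0.0125 0.0966] F [-3.23 -0.24  4.86] op 0.0
[-6.08  8.96 -0.74]
```

The front-left lid is rigid at 0.0966. The back-left lid is last, and it still has to be shown to tip.

Call:
play_rows(
  motion=[
    [[1,0,0,-1.0,0,0,0],[1,0,0,-2.0,0,0,0],[1,-2,4,-2.0,0,0,0],[1,-5,8,-2.0,0,0,0],[1,-6.1,9,-1.8,0,0,0],[1,-6.1,9,-1.2,0,0,0],[1,-6.1,9,-0.9,0,0,0],[1,-6.1,9,-0.9,0,0,0],[1,-6.1,9,-0.9,0,0,0]],
  ],
)

```text
t: 11.52
tool_pos: [0.617, -0.0903, 0.1056]
tool_rot: [-3.109, -0.452, 0.0]
contact_force: [1.2, -0.2, -0.0]
opening: -0.0003
```

Call:
play_rows(
  motion=[
    [[1,0,0,0.1,0,0,0],[1,0,0,0.15,0,0,0]],
  ],
)

```text
t: 11.78
tool_pos: [0.6172, -0.09, 0.1041]
tool_rot: [-3.109, -0.452, 0.0]
contact_force: [-0.4, -0.4, 1.0]
opening: 0.0003
```

Call:
play_rows(
  motion=[
    [[1,0,0,0.08,0,0,0],[1,0,0,0.1,0,0,0]],
  ],
)

```text
t: 12.02
tool_pos: [0.6171, -0.09, 0.103]
tool_rot: [-3.109, -0.452, 0.0]
contact_force: [0.6, 1.4, -0.4]
opening: -0.0003
```

Call:
play_rows(
  motion=[
    [[1,0,0,0.08,0,0,0],[1,0,0,0.1,0,0,0]],
  ],
)

```text
t: 12.28
tool_pos: [0.6171, -0.0901, 0.1019]
tool_rot: [-3.109, -0.452, 0.0]
contact_force: [-0.8, 0.9, 0.1]
opening: 0.0001
```

Call:
play_rows(
  motion=[
    [[1,0,0,0.08,0,0,0],[1,0,0,0.1,0,0,0]],
  ],
)

```text
t: 12.52
tool_pos: [0.617, -0.0901, 0.1008]
tool_rot: [-3.109, -0.452, 0.001]
contact_force: [0.4, 0.6, -1.0]
opening: 0.0001
```

Call:
play_rows(
  motion=[
    [[1,0,0,0.08,0,0,0],[1,0,0,0.1,0,0,0]],
  ],
)

```text
t: 12.78
tool_pos: [0.6169, -0.09, 0.0997]
tool_rot: [-3.109, -0.452, 0.001]
contact_force: [0.6, -0.6, -0.3]
opening: 0.0001
```

Call:
play_rows(
  motion=[
    [[1,0,0,0.08,0,0,0],[1,0,0,0.1,0,0,0]],
  ],
)

```text
t: 13.02
tool_pos: [0.6169, -0.09, 0.0986]
tool_rot: [-3.109, -0.452, 0.001]
contact_force: [0.2, 0.5, 0.3]
opening: 0.0002
```

Call:
play_rows(
  motion=[
    [[1,0,0,0.08,0,0,0],[1,0,0,0.1,0,0,0]],
  ],
)

```text
t: 13.28
tool_pos: [0.6168, -0.09, 0.0975]
tool_rot: [-3.109, -0.452, 0.001]
contact_force: [-0.2, 0.1, 0.1]
opening: -0.0005
```

Call:
play_rows(
  motion=[
    [[1,0,0,0.08,0,0,0],[1,0,0,0.1,0,0,0]],
  ],
)

```text
t: 13.52
tool_pos: [0.6169, -0.09, 0.0966]
tool_rot: [-3.109, -0.452, 0.001]
contact_force: [-0.4, 0.6, 1.5]
opening: 0.0003
```

Call:
play_rows(
  motion=[
    [[1,0,0,0.08,0,0,0],[1,0,0,0.08,0,0,0]],
  ],
)

```text
t: 13.78
tool_pos: [0.6169, -0.09, 0.0966]
tool_rot: [-3.109, -0.452, 0.001]
contact_force: [-3.4, 1.3, 5.5]
opening: 0.0
```

```bash
python3 - <<'E'
from h import *
st(); s=ctrl.get_image("side"); t=ctrl.get_image("top")
crop(s,210,175,350,270,5.7,"s2");crop(t,235,135,395,285,5,"t2")
E
```

```text
t 13.78 pos [ 0.6169 -0.09    0.0966] F [-3.4   1.35  5.48] op 0.0
```

View pics/s2.png

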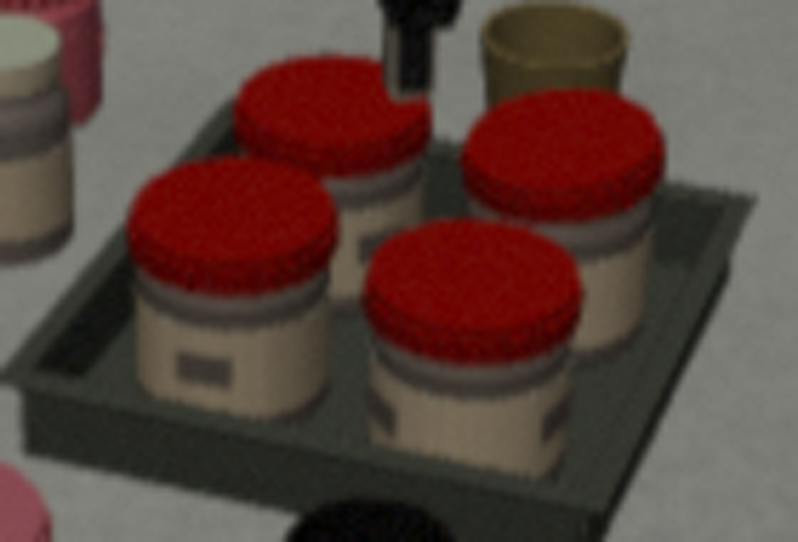

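In this crop the back-right lid (about 563,150) now looks tilted, with its left side lower and its right side higher than in the first picture. That would mean its slide down to 0.0974 was the tipping itself, at a force near the sensor noise. I'll compare before and after.

```bash
python3 - <<'E'
import cv2,numpy as np
a=cv2.imread("pics/sc.png");b=cv2.imread("pics/s2.png")
d=np.clip(cv2.GaussianBlur(cv2.absdiff(a,b),(7,7),0).astype(int)*4,0,255).astype(np.uint8)
v=np.vstack([np.hstack([a[60:300,430:700],b[60:300,430:700]]),d[60:300,130:670]]) 
cv2.imwrite("pics/d2.png",cv2.resize(v,None,fx=1.2,fy=1.2))
E
```

```text
(no output)
```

View pics/d2.png

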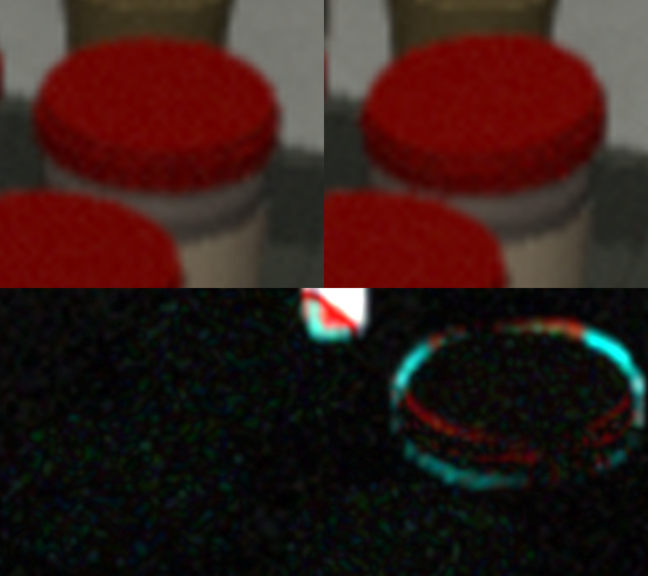

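Only the back-right lid moved, so it is the loose one. I'll press it in the middle.

```bash
python3 - <<'E'
from h import *
st(); print(shift((.5465,-.0468,.109)))
E
```

```text
t 13.88 pos [ 0.6169 -0.0901  0.0966] F [-2.64  1.14  6.73] op -0.0
[-5.52 -6.15 -1.24]
```

Call:
play_rows(
  motion=[
    [[1,0,0,-1.5,0,0,0],[1,0,0,-2.5,0,0,0],[1,-3,-3,-2.5,0,0,0],[1,-5.5,-6.1,-2.5,0,0,0],[1,-5.5,-6.1,-2.0,0,0,0],[1,-5.5,-6.1,-1.4,0,0,0],[1,-5.5,-6.1,-1.3,0,0,0],[1,-5.5,-6.1,-1.3,0,0,0]],
  ],
)

```text
t: 14.88
tool_pos: [0.5474, -0.0477, 0.1096]
tool_rot: [-3.109, -0.451, 0.001]
contact_force: [0.9, 1.1, 0.4]
opening: -0.0
```

Call:
play_rows(
  motion=[
    [[1,0,0,0.2,0,0,0],[1,0,0,0.4,0,0,0],[1,0,0,0.5,0,0,0],[1,0,0,0.6,0,0,0]],
  ],
)

```text
t: 15.38
tool_pos: [0.5474, -0.0477, 0.1035]
tool_rot: [-3.109, -0.451, 0.002]
contact_force: [-0.4, -0.5, -1.6]
opening: 0.0
```

Call:
play_rows(
  motion=[
    [[1,0,0,0.1,0,0,0],[1,0,0,0.15,0,0,0]],
  ],
)

```text
t: 15.62
tool_pos: [0.5473, -0.0477, 0.1019]
tool_rot: [-3.109, -0.451, 0.002]
contact_force: [-0.6, -0.0, 1.2]
opening: 0.0002
```

Call:
play_rows(
  motion=[
    [[1,0,0,0.1,0,0,0],[1,0,0,0.15,0,0,0]],
  ],
)

```text
t: 15.88
tool_pos: [0.5472, -0.0477, 0.1011]
tool_rot: [-3.109, -0.451, 0.003]
contact_force: [-4.0, 0.1, 5.4]
opening: 0.0001
```

Contact came at about 0.1012, which matches a lid 4 to 5 mm proud. I'll press harder.

Call:
play_rows(
  motion=[
    [[1,0,0,0.15,0,0,0],[1,0,0,0.2,0,0,0]],
  ],
)

```text
t: 16.12
tool_pos: [0.5472, -0.0478, 0.1006]
tool_rot: [-3.109, -0.452, 0.004]
contact_force: [-6.0, 0.7, 9.4]
opening: -0.0
```

Call:
play_rows(
  motion=[
    [[1,0,0,0.2,0,0,0],[1,0,0,0.2,0,0,0]],
  ],
)

```text
t: 16.38
tool_pos: [0.5472, -0.0478, 0.1002]
tool_rot: [-3.109, -0.452, 0.005]
contact_force: [-5.4, 1.3, 8.9]
opening: 0.0002
```

Call:
play_rows(
  motion=[
    [[1,0,0,0.2,0,0,0],[1,0,0,0.2,0,0,0]],
  ],
)

```text
t: 16.62
tool_pos: [0.5472, -0.0478, 0.0997]
tool_rot: [-3.109, -0.452, 0.006]
contact_force: [-5.7, 0.7, 9.6]
opening: -0.0002
```

It is sliding at about 9.5 N, but there is a sideways reaction of 6 N. I'll relieve that with a small shift in −x.

Call:
play_rows(
  motion=[
    [[1,-0.05,0,0.2,0,0,0],[1,-0.05,0,0.22,0,0,0]],
  ],
)

```text
t: 16.88
tool_pos: [0.5471, -0.0478, 0.0993]
tool_rot: [-3.108, -0.452, 0.005]
contact_force: [-4.5, 1.1, 9.3]
opening: 0.0001
```

Call:
play_rows(
  motion=[
    [[1,-0.08,0,0.22,0,0,0],[1,-0.08,0,0.25,0,0,0]],
  ],
)

```text
t: 17.12
tool_pos: [0.5471, -0.0478, 0.0988]
tool_rot: [-3.108, -0.452, 0.003]
contact_force: [-4.1, 2.7, 9.3]
opening: 0.0
```

Call:
play_rows(
  motion=[
    [[1,-0.08,0,0.25,0,0,0],[1,-0.08,0,0.25,0,0,0]],
  ],
)

```text
t: 17.38
tool_pos: [0.5471, -0.0478, 0.0983]
tool_rot: [-3.108, -0.452, 0.0]
contact_force: [-3.0, 2.7, 9.6]
opening: 0.0002
```

Call:
play_rows(
  motion=[
    [[1,-0.08,-0.02,0.2,0,0,0],[1,-0.08,-0.02,0.25,0,0,0],[1,-0.08,-0.02,0.28,0,0,0],[1,-0.08,-0.02,0.3,0,0,0]],
  ],
)

```text
t: 17.88
tool_pos: [0.5471, -0.0478, 0.0973]
tool_rot: [-3.108, -0.452, -0.002]
contact_force: [-3.2, 1.1, 9.8]
opening: 0.0001
```

Call:
play_rows(
  motion=[
    [[1,-0.05,-0.02,0.2,0,0,0],[1,-0.05,-0.02,0.2,0,0,0],[1,-0.05,-0.02,0.2,0,0,0]],
  ],
)

```text
t: 18.25
tool_pos: [0.5471, -0.0478, 0.0972]
tool_rot: [-3.108, -0.452, -0.004]
contact_force: [-4.7, 1.1, 9.5]
opening: -0.0
```

Call:
play_rows(
  motion=[
    [[1,-0.05,-0.02,0.2,0,0,0],[1,-0.05,-0.02,0.25,0,0,0]],
  ],
)

```text
t: 18.5
tool_pos: [0.5471, -0.0478, 0.0967]
tool_rot: [-3.109, -0.452, -0.005]
contact_force: [-5.2, 0.9, 10.2]
opening: -0.0001
```

Call:
play_rows(
  motion=[
    [[1,-0.1,-0.02,0.25,0,0,0],[1,-0.1,-0.02,0.3,0,0,0],[1,-0.1,-0.02,0.35,0,0,0]],
  ],
)

```text
t: 18.88
tool_pos: [0.5471, -0.0478, 0.0962]
tool_rot: [-3.109, -0.453, -0.007]
contact_force: [-6.9, 2.7, 16.1]
opening: 0.0001
```

Call:
play_rows(
  motion=[
    [[1,-0.1,-0.02,0.3,0,0,0],[1,-0.1,-0.02,0.35,0,0,0]],
  ],
)

```text
t: 19.12
tool_pos: [0.5472, -0.0479, 0.0962]
tool_rot: [3.109, 0.453, 0.01]
contact_force: [-8.1, 3.0, 16.9]
opening: 0.0003
```

It is at a firm stop: 17 N with no more travel, at z=0.0962. I'll lift and back off so I can look.

Call:
play_rows(
  motion=[
    [[1,0,0,-0.3,0,0,0],[1,0,0,-1.5,0,0,0],[1,0,0,-5,0,0,0],[1,0,0,-10,0,0,0],[1,-8,8,-13,0,0,0],[1,-16,16,-13,0,0,0],[1,-20,22,-13,0,0,0],[1,-25,28,-13,0,0,0],[1,-25,30,-13,0,0,0],[1,-25,30,-13,0,0,0],[1,-25,30,-13,0,0,0]],
  ],
)

```text
t: 20.5
tool_pos: [0.3908, -0.4096, 0.2251]
tool_rot: [3.109, 0.447, 0.01]
contact_force: [0.8, 0.1, 0.6]
opening: 0.0001
```

```bash
python3 - <<'E'
from h import *
st(); s=ctrl.get_image("side"); t=ctrl.get_image("top")
crop(s,210,175,350,270,5.7,"s3");crop(t,235,135,395,285,5,"t3")
cv2.imwrite("pics/top3.png",t["color"][:,:,::-1])
r=[]
for p,q in(("sc","s3"),("tc","t3")):
    a=cv2.imread(f"pics/{p}.png");b=cv2.imread(f"pics/{q}.png")
    d=np.clip(cv2.GaussianBlur(cv2.absdiff(a,b),(7,7),0).astype(int)*4,0,255).astype(np.uint8)
    r.append(cv2.resize(np.hstack([b,d]),(800,300)))
cv2.imwrite("pics/d3.png",np.vstack(r))
x0,y0,x1,y1=235,135,395,285; c=t["color"][y0:y1,x0:x1].astype(int)
m=((c[...,0]>110)&(c[...,1]<40)&(c[...,2]<60)).astype(np.uint8)
N,l,q,ce=cv2.connectedComponentsWithStats(m)
for k in range(1,N):
    if q[k,4]>60: print(q[k],ce[k]+[x0,y0])
E
```

```text
t 20.5 pos [ 0.3908 -0.4096  0.2251] F [0.81 0.14 0.62] op 0.0001
[  47   18   41   40 1288] [302.17857143 172.60947205]
[  95   33   41   41 1312] [349.95579268 187.85670732]
[  28   65   41   42 1343] [282.87267312 220.30454207]
[  80   80   42   42 1366] [335.1398243 235.9136164]
```

View pics/d3.png

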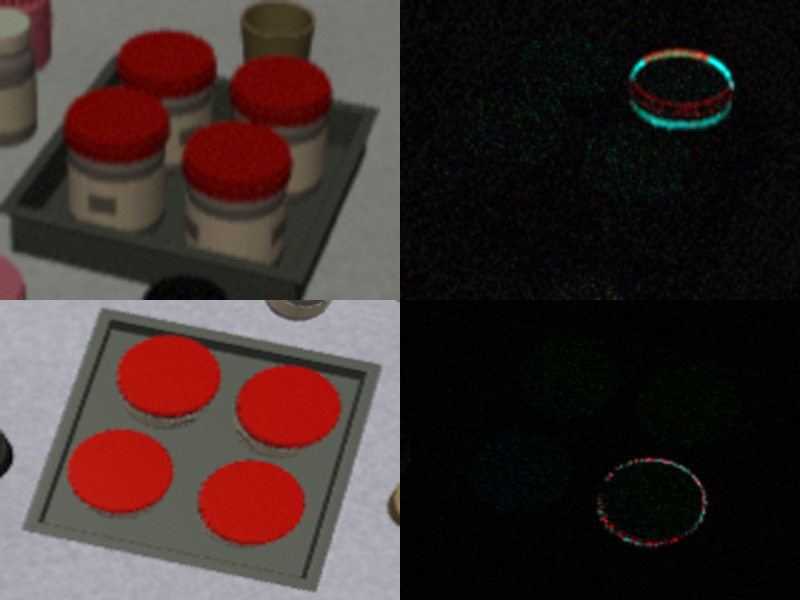

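View pics/s3.png

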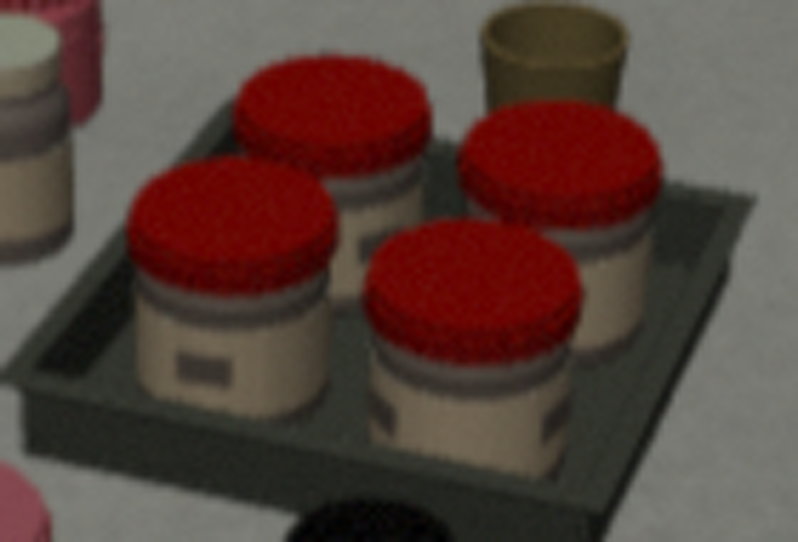

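The lid has dropped (its top edge went from y≈93 to 100 in the crop), and nothing else has moved. To check that it is level, I'll measure the drop column by column.

```bash
python3 - <<'E'
from h import *
s=ctrl.get_image("side")
a=cv2.imread("pics/side0.png")[:,:,::-1].astype(float); b=s["color"].astype(float)
for _ in range(7): b=b+ctrl.get_image("side")["color"] if _==0 else b+ctrl.get_image("side")["color"]
b/=8
red=lambda im: im[...,0]-1.0*im[...,1]
A,B=red(a),red(b)
def edge(I,x,r0,r1,up):
    col=I[r0:r1,x]; h=.5*np.percentile(col,85)
    idx=np.where(col>h)[0]; i=idx[0] if up else idx[-1]
    if up: return r0+i-1+(h-col[i-1])/(col[i]-col[i-1])
    return r0+i+(col[i]-h)/(col[i]-col[i+1])
for x in range(293,325,2):
    print(x,[round(edge(B,x,185,230,u)-edge(A,x,185,230,u),2) if not(not u and x<304) else None for u in (1,0)])
# predicted drop in px for 4.4mm
c=np.array([.5465,-.0468]); print(proj(s,(*c,.0965))-proj(s,(*c,.1009)))
for ang in (0,90,180,270):
    p=c+.045*np.array([np.cos(np.radians(ang)),np.sin(np.radians(ang))]); print(ang,proj(s,(*p,.0965)))
E
```

```text
293 [np.float64(1.37), None]
295 [np.float64(1.72), None]
297 [np.float64(1.45), None]
299 [np.float64(1.53), None]
301 [np.float64(1.41), None]
303 [np.float64(1.69), None]Traceback (most recent call last):
  File "<stdin>", line 14, in <module>
  File "<stdin>", line 12, in edge
IndexError: index 45 is out of bounds for axis 0 with size 45
```

```bash
python3 - <<'E'
from h import *
s=ctrl.get_image("side")
a=cv2.imread("pics/side0.png")[:,:,::-1].astype(float); b=s["color"].astype(float)
red=lambda im: im[...,0]-1.0*im[...,1]
A,B=red(a),red(b)
def edge(I,x,r0,r1,up):
    col=I[r0:r1,x]; h=.5*np.percentile(col,60)
    idx=np.where(col>h)[0]; i=idx[0] if up else idx[-1]
    if i+1>=len(col) or i==0: return np.nan
    if up: return r0+i-1+(h-col[i-1])/(col[i]-col[i-1])
    return r0+i+(col[i]-h)/(col[i]-col[i+1])
for x in range(292,326,2):
    r1=219 if x>=308 else 212
    print(x,[round(float(edge(B,x,185,r1,u)-edge(A,x,185,r1,u)),2) for u in (1,0)])
c=np.array([.5465,-.0468]); print(proj(s,(*c,.0965))-proj(s,(*c,.1009)))
for dx in(-.045,.045):
  p=c+[dx,0]; print(proj(s,(*p,.0965)))
st()
E
```

```text
292 [1.38, 1.71]
294 [1.68, 1.26]
296 [1.56, nan]
298 [1.39, nan]
300 [1.5, nan]
302 [1.54, nan]
304 [1.57, nan]
306 [1.85, nan]
308 [1.63, nan]
310 [1.54, 1.54]
312 [1.52, 1.81]
314 [1.79, 1.3]
316 [1.36, 1.98]
318 [2.0, 1.65]
320 [1.55, 1.81]
322 [1.85, 1.1]
324 [1.85, 1.71]
[-0.08717377  1.53199662]
[325.86225889 201.64948442]
[290.1356399  199.78465395]
t 21.05 pos [ 0.3928 -0.406   0.225 ] F [-0.57 -0.1  -0.4 ] op -0.0004
```

```bash
python3 - <<'E'
from h import *
print(ctrl.finish_job()); st()
E
```

```text
the job is handed in; nothing more can be done
None
the job is handed in; nothing more can be done
```

The loose lid was on the back-right jar in the side view, the one at about (0.547, −0.047). I pushed it home, backed the hand clear and handed the job in at about 21 s.

**Finding it:** I pressed all four lids about 35 mm off their middles with the shut fingertips, at up to about 7 N. The other three gave nothing, all stopping at about 0.0966 m.

I misread the back-right lid at first and called it rigid. It had tipped at a force close to sensor noise and stopped at 0.0974 m, nearly the height of a home lid. The before/after side pictures, taken after I had pressed all four, showed it was the only lid that had changed.

**Pushing it home:** In the middle it met the finger at about 0.101 m and slid down at 9–10 N. At 0.0962 m it stopped, and the force then rose to 17 N with no more travel.

**Last checks, hand clear:**
- **Drop:** the lid's outline went down 1.4–2.0 px along nearly all of its edge. A level drop of 4.4 mm should give 1.53 px.
- **Level:** the right side may have dropped about 0.2 px more than the left (roughly 0.007 rad), which is within the noise. I did not press its edge again to confirm.
- **Nothing else moved:** the pictures show no change in the jars, the tray, or the parts of the cup, bottle and mug inside the crops.
- **Sideways force:** it reached 8 N during the final push, but the jar's body did not visibly move.

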